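# Close up the jar row and bolt it in

## Task

Gently slide the loose amber jar, standing on the table, along the back board of the display lane until both jars stand in a closed row: touching each other, against the back board and up against the end stop. Then lift the gate bolt over its brass bump, slide it fully in behind the jars and let it drop down. Leave the tape roll, the ink pad and the bells where they are.

Things in the scene. Friction and masses are not known exactly. Their poses are not given: they have to be found in the camera images.
- lane: fixed wooden lane on the table. Origin on the table in the inner corner of back board and end stop; x points through the back board (away from the robot), y through the end stop (robot's left), z up. Back board: face at x = 0, y = +12 to -298 mm, 140 high. End stop: y = 0 to 12, out to x = -55, 45 high. Lane floor is the table; open on the robot's side and at the right end
- shelf_edge (a point): middle of the front lower edge of the shelf board over the lane (lane x, y, z = -45, -143, 130 mm), which covers x = 0 to -45 over the lane's whole length, 10 thick. It blocks a gripper from straight above the jars: lean the tool about 30 degrees, fingers pointing down and towards the board.
- jar: loose amber jar to be pushed, straight-sided, 76 mm across, 60 high with its black screw lid, about 0.16 kg, slides on the cloth with 1 to 3 N; at the robot's right end of the lane, 2 to 10 mm off the back board. Origin at the centre of its underside, z up. Home: about (-38, -114) mm in the lane's x, y
- row_jar: second jar, just like the first, loose in the lane 1 to 2 mm off the back board and 10 to 45 mm short of the end stop. Origin at the centre of its underside, z up. Home: about (-38, -38) mm in the lane's x, y; the first jar pushes it there
- bolt (a joint): gate bolt's sliding travel in m, along the lane's x towards the back board: 0 drawn out (start), 0.085 fully in, across the lane behind the jars, about 8 mm clear of them. Its steel bar (14 wide, 15 to 27 mm above the table) runs at lane y = -167; tip at x = -92 drawn out, -7 in. About 1 N drag once clear of the bump
- bolt_lift (a joint): how far the bolt is lifted in its track, m: 0 down (it falls by its weight, about 1.5 N), 0.014 the most. While it is drawn out the bump stands 3 mm in front of its foot and blocks it unless it is lifted more than 9 mm; keep it lifted for the first 45 mm of travel
- bolt_knob (a point): top centre of the bolt's round black knob, an upright cylinder 23 mm across and 30 high on a thinner post; with the bolt down its top is 75 and its lower end 45 mm above the table. Moves with the bolt: at lane (-225, -167) mm drawn out, (-140, -167) in
- bump_top (a point): top of the brass bump, 8 mm high, on the fixed steel track plate of the bolt (46 wide, 5 thick, lane x = -99 to -249, y = -167). Two steel cheeks 34 high, 30 over all, guide the bar at lane x = -103 to -121. Left of the track (world y over 0.18, x 0.53 to 0.63) stands a rack of iron discs 160 high
- tape_roll: loose roll of beige masking tape lying flat, 106 across, 25 high, origin under its centre; not to be disturbed
- bell: loose yellow clay bell, 42 across, 59 high, origin under its centre; not to be disturbed
- bell_pale: loose pale clay bell, 43 across, 59 high, origin under its centre; not to be disturbed
- ink_pad: loose flat ink pad box, 56 x 86 mm, 16 high, by the table's right edge, origin under its centre; not to be disturbed

How it is judged (in metres and radians):
On the way, in this order (a step that is already met when the one before it is completed fails the run):
1. both jars stand in a closed row against the back board and the end stop, the bolt still drawn out (y of jar in the frame of lane above -0.119 m and y of row_jar in the frame of lane above -0.043 m and x of each of jar, row_jar in the frame of lane above -0.046 m and value of joint bolt below 0.01 m), for 0.2 s.
2. the bolt is lifted and carried over its bump (value of joint bolt above 0.008 m and value of joint bolt_lift above 0.006 m), for 0.05 s.
3. the bolt is fully in and down (value of joint bolt above 0.079 m and value of joint bolt_lift below 0.003 m), for 0.2 s.
At the end, for the whole second after the job is handed in: both jars stand upright and still in a closed row: the row jar within 5 mm of the end stop, the pushed jar within 5 mm of its place against the row jar, both within 8 mm of the back board; the bolt in to within 6 mm of its full travel and down to within 3 mm (all of step 3 and y of jar in the frame of lane above -0.119 m and y of row_jar in the frame of lane above -0.043 m and x of each of jar, row_jar in the frame of lane above -0.046 m and height (world z) of jar below 0.005 m and angle between each of jar, row_jar's own z axis and vertical below 0.1 rad and linear speed of each of jar, row_jar below 0.02 m/s); the robot touches nothing.
It fails at once if the jar is lifted off the table (height (world z) of jar above 0.012 m).
It fails at once if a jar is tipped more than 20 degrees (angle between any of jar, row_jar's own z axis and vertical above 0.35 rad).
It fails at once if the robot pushes a jar with more than 40 N (contact force between any of the arm, the fingers and jar above 40 N or contact force between the fingers and row_jar above 40 N).
It fails at once if the tape roll, the ink pad or a bell is moved by more than 20 mm (distance of any of tape_roll, ink_pad, bell, bell_pale from where it was at the start of the episode above 0.02 m).
It also fails if it takes over 61 s, if anything falls off the work surface, if the arm or the gripper's body presses on something with over 40 N, if the wrist force passes 120 N, or if a joint passes its speed limit or range.

## Robot

A 6-joint arm with a two-finger parallel gripper is mounted at the origin on a cart in front of the work surface, level with it; the furniture and walls round the work are solid. World frame = base frame: x ahead of the robot, y to its left, z up, the work surface at z = 0. Lengths are in mm, angles in degrees, forces in N, time in s.
With the tool pointing down it reaches from about 325 to 925 mm from the base axis. Payload 3.1 kg.
Tool frame: the origin (TCP) lies at the very end of the fingers, on their centre line; the grasp point (between the pads) lies grasp_offset behind it (grasp_offset is the distance from the TCP to the grasp point, in mm); z points along the fingers, y is the line along which they close (so a half turn about z gives the same grasp; the last joint's range is limited). The gripper opens to 85 mm and grips with 20 to 120 N. Pads are 22 mm wide; open, the fingers measure 114 mm over their backs; the gripper's body (76 mm by 85 mm) begins 54 mm behind the grasp point. The pads swing forward as they close: fully open they stand 13 mm farther back than shut.
Start: joints at [-70.6, 12.427, 92.441, -0, 75.132, -6.429], TCP at [272.325, -562.564, 231.3] pointing down, gripper open.
Joint ranges: [-157.48, 157.48], [-44.54, 120.13], [17.64, 146.25], [-64.5, 244.5], [7.68, 150.69], [-147.95, 147.95]. Speed limits (degrees/s): [159.86, 159.86, 180, 180, 180, 180].

## Interface

Orientations are given as [roll, pitch, yaw] about the fixed x, y, z axes, in that order (R = Rz(yaw) Ry(pitch) Rx(roll)).
In Python, from station import * gives the robot as it stands. Calls block until the motion is done:
- goto(position, orientation): joint-space move of the TCP to a pose.
- move_l(position, attitude=None, speed=150): straight line of the TCP; attitude=None keeps the orientation; speed is the mean speed in mm/s.
- move_j(angles): joint-space move.
- grip(opening, squeeze=None): finger opening in mm; squeeze is the grip in N (None keeps the last); returns when the fingers have stopped.
- wait(seconds).
- solve_ik(position, orientation): joint angles nearest the present ones, or None.
- get_obs(): the state.
- get_image(name): name is "scene" or "side" or "wrist"; returns the picture (400x640x3 uint8, red, green, blue); there is no depth.
- get_calibration(name): a dict with "fx", "fy", "cx", "cy" (pixels), "R" (3x3) and "t" (3): a world point X has camera coordinates R X + t; the wrist camera has in their place "mount" (4x4, takes a point from camera to tool coordinates, whose origin is the TCP and whose axes are the flange's). Camera axes: x right, y down, z forward; pixel columns grow to the right and rows downward; lengths in mm; the calibration is good to about 2 mm. A picture is of the moment at which its call begins: read the wrist's pose just before it. get_calibration takes no time and is no camera call.
A pose or a line that the arm cannot do raises Unreachable and nothing moves.
- sign_off(): hands the job in, once; it reports no verdict.
Trained networks look in the newest picture that a camera, given by its name, has taken for a name from the list of things; names that differ only in an ending like _2 or _b are one class to them, and where a whole thing is asked for, a point or a joint stands for the part that bears it (a point fixed in the world has none). Each returns a list of dicts, best first, with "score" (0 to 1); they miss things now and then, are a little off and sometimes report something else, mostly with a low value. They report only what shows in the picture. A call takes as long as a camera call.
- spot_in(name, camera): "extent" ([centre column, centre row, width, height] in pixels, round what is visible of it).
- regions_of(name, camera): "region" (400x640 bool, what is visible of it) and "extent" ([centre column, centre row, width, height] in pixels, round what is visible of it).
The state is a dict: "t": time; "joint_pos": joint angles; "qvel": joint speeds; "effort": joint torques, N m; "tcp_pos": TCP position; "ee_rot": TCP orientation; "wrist_force": force on the tool from outside, world axes, zero at the start; "moment": the same for the moment, N m; "grip_width": finger opening in mm.
Only numpy, scipy, OpenCV 4.12 (cv2) and the standard library are available. Lean on these libraries where they do the work, as an engineer would, in place of code of your own. Each camera call takes 0.05 s, during which the arm holds its last target. There are 200 camera calls.

## Working session

There is one attempt and no reset: what is moved stays moved. The work goes in short steps, each a Python script; the robot and the scene stay as the last script left them, time stands still between calls to the robot, and variables do not carry over. Pictures are saved under pics/ and viewed, on a budget of 10 in all, crops included, one or two more only if the job needs it, and the job is handed in when it is done.

```bash
ls; mkdir -p pics; python3 - <<'E'
from station import *
import cv2,numpy as np
o=get_obs(); print({k:np.round(v,2).tolist() for k,v in o.items()})
for c in ("scene","side"):
    im=get_image(c); cv2.imwrite(f"pics/{c}0.png",im[:,:,::-1])
    k=get_calibration(c); print(c,{a:np.round(b,3).tolist() for a,b in k.items()})
    for n in ("jar","bolt_knob","bump_top","shelf_edge","lane","tape_roll","bell","bell_pale","ink_pad"):
        try: r=spot_in(n,c)
        except Exception as e: r=[]; print(n,e)
        print(n,[(np.round(d["extent"],1).tolist(),round(d["score"],2)) for d in r[:3]])
print(get_calibration("wrist"))
E
```

```text
pics
{'t': 0.0, 'joint_pos': [-70.6, 12.48, 92.53, -0.0, 75.13, -6.43], 'qvel': [0.04, 0.06, -0.06, 0.14, 0.04, 0.01], 'effort': [-0.0, -39.68, -30.39, -0.0, 0.01, 0.0], 'tcp_pos': [272.07, -561.77, 229.96], 'ee_rot': [-179.86, -0.01, 25.83], 'wrist_force': [-0.04, 1.07, -0.85], 'moment': [0.0, -0.0, 0.01], 'grip_width': 85.36}
scene {'fx': 421.904, 'fy': 421.904, 'cx': 319.583, 'cy': 201.394, 'R': [[-0.849, -0.528, 0.014], [-0.368, 0.573, -0.732], [0.379, -0.627, -0.681]], 't': [596.279, 188.791, 857.835]}
jar [([328.4, 166.6, 25.8, 35.9], 0.95), ([304.9, 191.8, 29.5, 21.7], 0.59)]
bolt_knob [([367.4, 194.6, 57.5, 32.0], 0.76)]
bump_top []
shelf_edge [([330.0, 169.4, 134.3, 110.1], 0.73), ([325.5, 293.8, 19.4, 16.0], 0.17)]
lane [([328.6, 170.4, 134.6, 114.9], 0.85)]
tape_roll [([365.4, 266.8, 47.8, 50.8], 0.85)]
bell [([326.7, 293.4, 20.0, 20.5], 0.76)]
bell_pale [([277.3, 304.4, 24.8, 24.9], 0.94)]
ink_pad [([408.6, 184.0, 28.4, 26.6], 0.87)]
side {'fx': 468.755, 'fy': 468.755, 'cx': 322.185, 'cy': 193.208, 'R': [[-0.852, -0.523, 0.015], [-0.265, 0.407, -0.874], [0.451, -0.749, -0
[... 239 characters left out ...]
.3, 28.5, 28.0], 0.44), ([377.0, 209.8, 43.7, 28.9], 0.24)]
lane []
tape_roll [([370.6, 270.1, 54.5, 40.9], 0.89)]
bell [([336.3, 292.2, 21.0, 31.9], 0.76)]
bell_pale [([286.0, 297.6, 22.3, 26.1], 0.66)]
ink_pad [([406.5, 202.2, 14.3, 18.2], 0.62)]
{'fx': 297.434499423931, 'fy': 297.434499423931, 'cx': 321.92223775221686, 'cy': 197.42879061450282, 'mount': array([[-1.63226442e-04, -9.45410646e-01, -3.25881395e-01,
         8.50841272e+01],
       [ 9.99999957e-01, -2.33678626e-04,  1.77045472e-04,
        -9.88885701e-01],
       [-2.43532190e-04, -3.25881352e-01,  9.45410644e-01,
        -1.43114418e+02],
       [ 0.00000000e+00,  0.00000000e+00,  0.00000000e+00,
         1.00000000e+00]])}
```

```bash
python3 - <<'E'
import cv2,numpy as np
a=cv2.imread("pics/scene0.png");b=cv2.imread("pics/side0.png")
f=lambda im:cv2.resize(im[90:330,240:440],(400*1,480),interpolation=cv2.INTER_CUBIC)
cv2.imwrite("pics/crop0.png",np.hstack([f(a),f(b)]))
E
```

```text
(no output)
```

View pics/crop0.png

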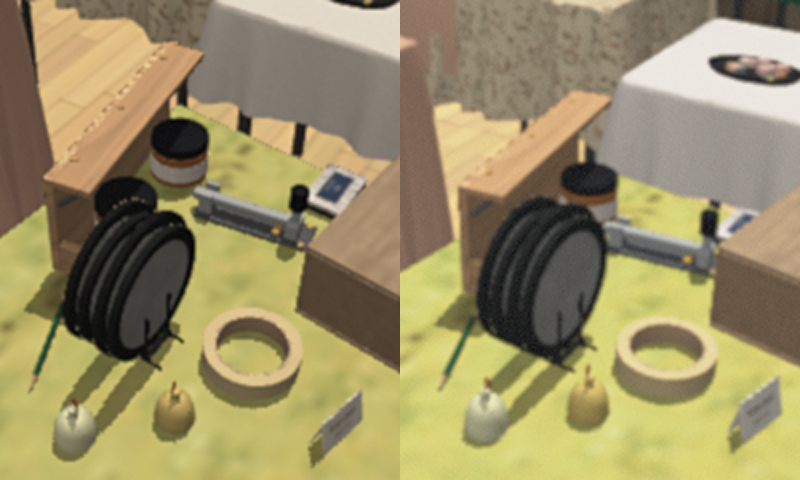

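```bash
cat > h.py <<'E'
from station import *
import cv2,numpy as np
from scipy.spatial.transform import Rotation as Ro
def ray(c,uv,obs=None):
    k=get_calibration(c)
    d=np.array([(uv[0]-k["cx"])/k["fx"],(uv[1]-k["cy"])/k["fy"],1])
    if c=="wrist":
        R=Ro.from_euler("xyz",obs["ee_rot"],degrees=True).as_matrix(); M=k["mount"]
        return R@M[:3,3]+obs["tcp_pos"], R@M[:3,:3]@d
    return -k["R"].T@k["t"], k["R"].T@d
def at_z(c,uv,z,obs=None):
    o,d=ray(c,uv,obs); return o+d*(z-o[2])/d[2]
def proj_w(P,obs):
    k=get_calibration("wrist"); R=Ro.from_euler("xyz",obs["ee_rot"],degrees=True).as_matrix(); M=k["mount"]
    q=M[:3,:3].T@(R.T@(np.asarray(P,float)-obs["tcp_pos"])-M[:3,3]); return np.array([k["fx"]*q[0]/q[2]+k["cx"],k["fy"]*q[1]/q[2]+k["cy"]])
def lane2w(p,org,yaw):
    return np.array([*org,0])+Ro.from_euler("z",yaw,degrees=True).apply(p)
E
python3 - <<'E'
from h import *
for n,c,u,v,z in [("shelf FL","scene",92,190,140),("shelf BL","scene",50,175,140),("shelf BR","scene",168,44,140),("shelf FR","scene",203,59,140),
 ("shelf FL","side",500-400,200,140),("shelf FR","side",610-400,96,140),
 ("jar lid","scene",180,137,60),("jar lid","side",589-400,182,60),("row lid","scene",126,193,60),("knob","scene",299,190,75),("knob","side",709-400,214,75),("rod box","scene",302,262,0),("box top","scene",340,170,60),
 ("tape","scene",251,350,25),("bell","scene",175,412,25),("pale","scene",74,430,25),("ink","scene",337,190,16),("boxcorner","scene",300,305,0)]:
    print(n,c,at_z(c,(240+u/2,90+v/2),z).round())
print(solve_ik([500,-50,330],[180,0,0]),get_obs()["ee_rot"])
E
```

```text
shelf FL scene [656. 211. 140.]
shelf BL scene [707. 215. 140.]
shelf BR scene [740. -79. 140.]
shelf FR scene [684. -72. 140.]
shelf FL side [656. 222. 140.]
shelf FR side [699. -94. 140.]
jar lid scene [678.  -9.  60.]
jar lid side [673.   1.  60.]
row lid scene [675. 120.  60.]
knob scene [499.  20.  75.]
knob side [499.  19.  75.]
rod box scene [469.  53.   0.]
box top scene [478. -58.  60.]
tape scene [452. 223.  25.]
bell scene [479. 330.  25.]
pale scene [550. 399.  25.]
ink scene [481. -73.  16.]
boxcorner scene [442. 117.   0.]
[-1.37182367e+01 -6.60892062e+00  1.01776274e+02 -2.54444375e-14
  8.48326463e+01  7.62817633e+01] [-1.79998103e+02 -1.70902019e-03  2.58281570e+01]
```

```bash
python3 - <<'E'
from h import *
R=Ro.from_euler("z",3,degrees=True).as_matrix()@np.array([[-.866,0,.5],[0,1,0],[-.5,0,-.866]])
e=Ro.from_matrix(R).as_euler("xyz",degrees=True); print(e)
for p in ([470,10,260],[500,10,280],[520,10,300]):
    q=solve_ik(p,e.tolist()); print(p,q)
    if q is not None:
        goto(p,e.tolist()); break
o=get_obs(); print(o["t"],o["tcp_pos"],o["ee_rot"]); print(get_calibration("wrist").keys())
im=get_image("wrist"); cv2.imwrite("pics/w1.png",im[:,:,::-1])
import pickle; pickle.dump(o,open("o1.pkl","wb"))
for n in ("jar","bolt_knob","tape_roll","ink_pad","bump_top"):
    print(n,[(np.round(d["extent"],1).tolist(),round(d["score"],2)) for d in spot_in(n,"wrist")[:3]])
E
```

```text
[-180.           30.00072778 -177.        ]
[470, 10, 260] [ -12.3518701   -29.83428187  130.64992084    9.87860218   50.4974602
 -109.69540521]
3.1583 [470.34918167   9.52615988 260.36381196] [-179.98795487   30.02589409 -177.04666791]
dict_keys(['fx', 'fy', 'cx', 'cy', 'mount'])
jar [([299.5, 196.9, 49.4, 53.2], 0.76)]
bolt_knob [([328.4, 120.6, 27.4, 99.6], 0.97)]
tape_roll [([298.9, 194.2, 49.7, 57.0], 0.6)]
ink_pad [([239.5, 64.5, 80.8, 61.0], 0.87)]
bump_top [([355.2, 169.2, 224.4, 222.3], 0.78), ([586.3, 82.5, 52.0, 37.9], 0.35)]
```

View pics/w1.png

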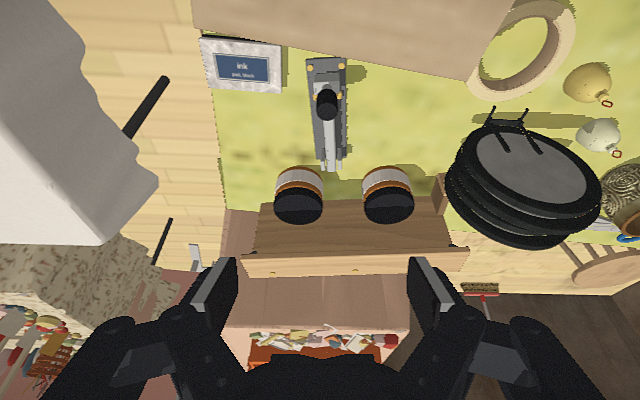

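```bash
python3 - <<'E'
import cv2
a=cv2.imread("pics/w1.png")[70:280,225:485]
cv2.imwrite("pics/w1c.png",cv2.resize(a,None,fx=2.8,fy=2.8,interpolation=cv2.INTER_CUBIC))
E
```

```text
(no output)
```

View pics/w1c.png

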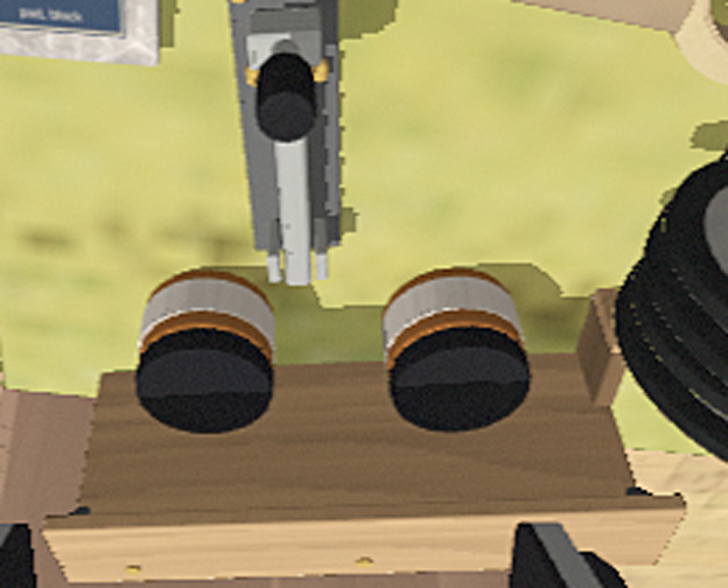

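```bash
python3 - <<'E'
from h import *
import pickle; o=pickle.load(open("o1.pkl","rb"))
def w(n,u,v,z): print(n,at_z("wrist",(225+u/2.8,70+v/2.8),z,o).round(1))
w("knob",287,117,75)
for n,u,v in(("foot R",105,373),("foot L",582,353)): w(n,u,v,0)
w("stop top near-in",598,290,45); w("stop top near-out",618,290,45)
w("shelf R",47,519,130); w("shelf L",683,496,130)
w("jar far",206,432,60); w("jar near",211,268,0); w("jar l",136,380,60); w("jar r",273,380,60)
w("row far",458,432,60); w("row near",450,268,0); w("row l",389,380,60); w("row r",530,380,60)
w("bar tip",298,284,27); w("track L", 340,240,5); w("track R",257,248,5)
E
```

```text
knob [499.9  18.   75. ]
foot R [742.3 -82.3   0. ]
foot L [707.3 216.9   0. ]
stop top near-in [609.9 180.9  45. ]
stop top near-out [609.4 190.9  45. ]
shelf R [701.1 -90.2 130. ]
shelf L [663.2 219.2 130. ]
jar far [720.  -14.3  60. ]
jar near [647.1 -14.    0. ]
jar l [674.5 -51.3  60. ]
jar r [670.7  21.9  60. ]
row far [712.4 131.   60. ]
row near [640.2 119.3   0. ]
row l [667.5  83.8  60. ]
row r [663.6 159.   60. ]
bar tip [630.9  32.9  27. ]
track L [618.6  54.9   5. ]
track R [626.5  11.    5. ]
```

```bash
cat >> h.py <<'E'
ORG,YAW=np.array([705.,209.]),6.8
L=lambda x,y,z: lane2w([x,y,z],ORG,YAW).tolist()
def att(psi,lean):
    s,c=np.sin(np.radians(lean)),np.cos(np.radians(lean))
    R=Ro.from_euler("z",psi,degrees=True).as_matrix()@np.array([[-c,0,s],[0,1,0],[-s,0,-c]])
    return Ro.from_matrix(R).as_euler("xyz",degrees=True).tolist()
def tcp_for(jx,jy,gap=0):   # lane TCP xy for the push face touching a jar at jx,jy
    return jx-.259*(52.5+gap)+4.8, jy-.966*(52.5+gap)-1.3
E
python3 - <<'E'
from h import *
A=att(YAW-15,30); z=18
grip(0)
x,y=tcp_for(-48,-219,15)
pre=L(x-75,y,z+130); st=L(x,y,z)
fin=L(*tcp_for(-38,-113),z)
print(A,pre,st,fin,solve_ik(pre,A),solve_ik(st,A),solve_ik(fin,A))
goto(pre,A); move_l(st,None,120)
wait(.3); o=get_obs(); b=o["wrist_force"]; print(o["t"],o["tcp_pos"],b,o["grip_width"])
def step(jx,jy,sp):
    move_l(L(*tcp_for(jx,jy),z),None,sp); o=get_obs(); f=np.array(o["wrist_force"])-b
    print(jx,jy,round(o["t"],2),np.round(f,1)); return np.linalg.norm(f)
for p in [(-48,-219),(-42,-210),(-37,-200),(-37,-180),(-37,-165)]:
    if step(*p,40)>15: print("stop");break
cv2.imwrite("pics/w2.png",get_image("wrist")[:,:,::-1])
cv2.imwrite("pics/s2.png",get_image("scene")[90:250,240:440,::-1])
print([(np.round(d["extent"],1).tolist(),round(d["score"],2)) for d in spot_in("jar","wrist")[:3]])
a=cv2.imread("pics/w2.png");s=cv2.resize(cv2.imread("pics/s2.png"),(500,400),interpolation=cv2.INTER_CUBIC)
cv2.imwrite("pics/v2.png",cv2.resize(np.hstack([a,s]),(800,281)))
E
```

```text
[180.0, 29.999999999999993, 171.8] [604.0768824176823, -90.56196382170367, 148.0] [678.5492955256726, -81.68166619871613, 18.0] [678.0701274644816, 39.604786972976314, 18.0] [ -17.41468494    0.59855761  120.05616928    9.21810705   29.98782639
 -105.99861003] [ -14.05279282   22.08141527  112.28428478   10.64294777   16.02567071
 -105.31133416] [ -0.94396338  22.05189801 112.32797107 -13.06836661  16.21796452
 -71.14253155]
6.7417 [678.69767873 -81.80842352  18.50783958] [-0.08598121 -0.13356202 -0.33375953] 0.030606696825024236
-48 -219 7.27 [-0.2  0.2  1.4]
-42 -210 7.68 [-15.7  -8.3  12. ]
stop
[([454.9, 271.9, 191.1, 166.7], 0.9)]
```

View pics/v2.png

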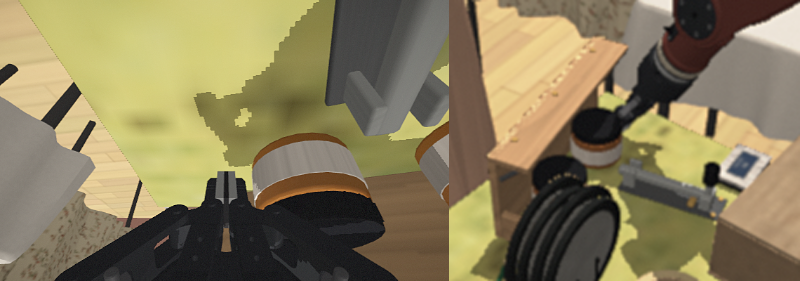

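```bash
cat >> h.py <<'E'
def att2(psi,lean,s=-90):
    return (Ro.from_euler("xyz",att(psi,lean),degrees=True)*Ro.from_euler("z",s,degrees=True)).as_euler("xyz",degrees=True).tolist()
def tcp_for2(jx,jy,gap=0):
    d=49+gap; return jx-.259*d+4.8, jy-.966*d-1.3
E
python3 - <<'E'
from h import *
z=18
x,y=tcp_for(-48,-219,15); move_l(L(x,y,z),None,100); move_l(L(x-75,y,z+130),None,200)
x,y=tcp_for2(-45,-214,15); pre=L(x-75,y,z+130)
for s in (-90,90):
    A=att2(YAW-15,30,s); r=[solve_ik(p,A) for p in (pre,L(x,y,z),L(*tcp_for2(-38,-113),z))]
    print(s,A,r)
    if all(q is not None for q in r): break
goto(pre,A); wait(.2)
o=get_obs(); print(s,o["t"],o["tcp_pos"],o["ee_rot"],o["wrist_force"])
cv2.imwrite("pics/w3.png",get_image("wrist")[:,:,::-1])
import pickle; pickle.dump(o,open("o3.pkl","wb"))
E
```

```text
-90 [-150.0, 1.2722218725854067e-14, -98.19999999999997] [None, None, None]
90 [150.0, -1.2722218725854067e-14, 81.80000000000003] [array([-16.24811168,   0.80401619, 119.84816216,   8.08768414,
        29.83934162, -14.00829296]), array([-13.05191107,  22.26071054, 112.01862898,   8.83119815,
        15.98967276, -12.69900208]), array([ -0.5664339 ,  22.13520261, 112.2046429 , -13.67256714,
        16.31932402,  19.76183416])]
90 10.7667 [606.96917056 -81.791156   147.91895742] [1.50005586e+02 6.96832603e-03 8.18103795e+01] [-1.26666736 -0.22794124 -0.01074029]
```

View pics/w3.png

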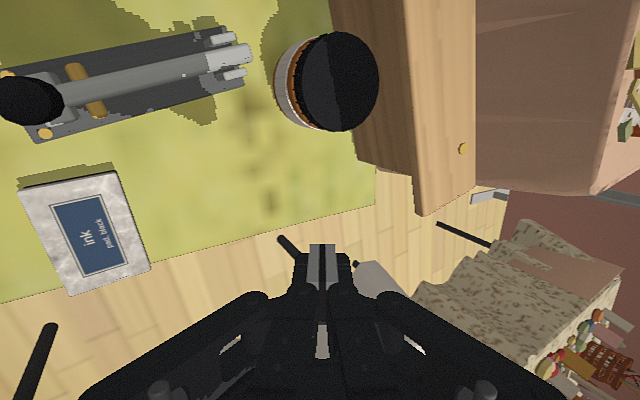

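```bash
python3 - <<'E'
from h import *
import pickle; o=pickle.load(open("o3.pkl","rb"))
inv=lambda p: Ro.from_euler("z",-YAW,degrees=True).apply(p-np.array([*ORG,0]))
for n,u,v,z in [("lid c",338,82,60),("lid right",379,82,60),("lid bot",340,132,60),("lid top",340,32,60),("base left",274,82,0),("bartip",250,52,27),("shelf corner low",415,215,130),("shelf front up",332,5,130)]:
    p=at_z("wrist",(u,v),z,o); print(n,p.round(1),inv(p).round(1))
E
```

```text
lid c [685.9   2.9  60. ] [ -43.4 -202.4   60. ]
lid right [727.3  -2.3  60. ] [  -2.9 -212.5   60. ]
lid bot [683.1 -36.2  60. ] [ -50.8 -240.9   60. ]
lid top [691.9  37.5  60. ] [ -33.3 -168.7   60. ]
base left [656.2   8.5   0. ] [ -72.2 -193.3    0. ]
bartip [630.4  32.4  27. ] [ -94.9 -166.5   27. ]
shelf corner low [696.7 -93.2 130. ] [ -44.1 -299.1  130. ]
shelf front up [641.4  41.2 130. ] [ -83.  -159.1  130. ]
```

```bash
cat > push.py <<'E'
from h import *
import sys,json
z=18
def run(pts,b,lim,sp):
    for p in pts:
        move_l(L(*tcp_for2(*p),z),None,sp); o=get_obs(); f=np.array(o["wrist_force"])-b
        print(p,round(o["t"],2),np.round(f,1))
        if np.linalg.norm(f)>lim: print("stop"); return False
    return True
E
python3 - <<'E'
from push import *
x,y=tcp_for2(-45,-206,15); move_l(L(x,y,z),None,150); wait(.2)
b=np.array(get_obs()["wrist_force"]); print(b)
ok=run([(-45,-207),(-43,-203),(-40,-198),(-37,-192),(-37,-185),(-37,-175),(-37,-165)],b,12,40)
wait(.2); o=get_obs(); print(o["wrist_force"]-b)
cv2.imwrite("pics/w4.png",get_image("wrist")[:,:,::-1])
E
```

```text
[ 0.70921102 -0.00525542  0.10892357]
(-45, -207) 12.67 [-1.5 -1.1 -0.2]
(-43, -203) 12.93 [-1.8 -2.1  0.2]
(-40, -198) 13.22 [ 0.1 -0.6 -0.9]
(-37, -192) 13.53 [-1.2 -1.3 -0.7]
(-37, -185) 13.86 [-2.  -1.7 -0.6]
(-37, -175) 14.26 [-1.4 -0.9 -0.1]
(-37, -165) 14.66 [-2.8 -1.8 -0.6]
[-1.64392198 -2.86422701 -0.22887421]
```

View pics/w4.png

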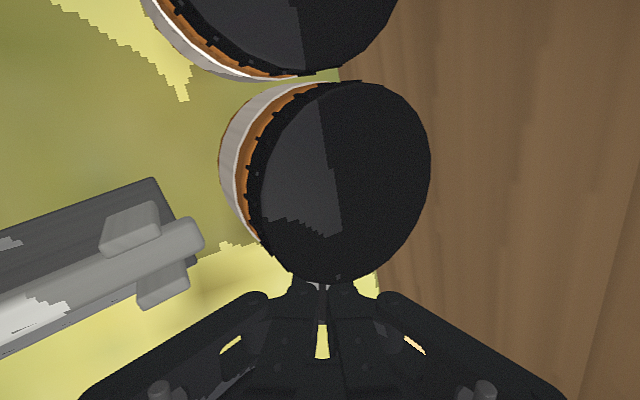

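```bash
python3 - <<'E'
from push import *
b=np.array([.71,0,.11])
ok=run([(-37,-155),(-37,-145),(-37,-135),(-37,-127),(-37,-122)],b,14,40)
if ok: ok=run([(-37,-120+1.5*i) for i in range(8)],b,9,15)
wait(.3); o=get_obs(); print(o["t"],o["wrist_force"]-b,o["tcp_pos"])
cv2.imwrite("pics/w5.png",get_image("wrist")[:,:,::-1])
E
```

```text
(-37, -155) 15.31 [-1.5 -3.2  0.2]
(-37, -145) 15.71 [-2.7 -2.  -0.1]
(-37, -135) 16.11 [-2.1 -3.9 -0.4]
(-37, -127) 16.46 [-3.2 -2.8  0.9]
(-37, -122) 16.73 [-3.8 -3.4  0.4]
(-37, -120.0) 17.02 [-4.1 -4.7  1.2]
(-37, -118.5) 17.27 [-4.9 -5.   1.6]
(-37, -117.0) 17.52 [-5.3 -5.3  1.6]
(-37, -115.5) 17.77 [-5.9 -7.4  1.9]
stop
18.0667 [-5.90151647 -6.18051077  2.14121932] [679.26569477  39.83086054  17.75783616]
```

View pics/w5.png

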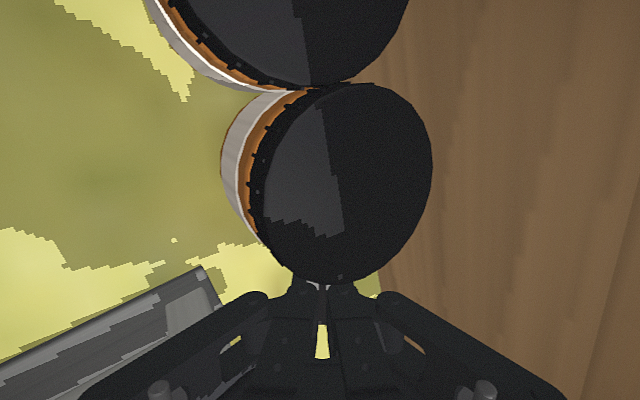

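```bash
python3 - <<'E'
from push import *
b=np.array([.71,0,.11]); inv=lambda p: Ro.from_euler("z",-YAW,degrees=True).apply(p-np.array([*ORG,0]))
for i in range(9):
    x,y=tcp_for2(-37,-115+1.2*i); move_l(L(x,y,z),None,15); wait(.15)
    o=get_obs(); f=o["wrist_force"]-b; p=inv(np.array(o["tcp_pos"]))
    print(np.round([x,y],1),p.round(1),np.round(f,1))
    if np.linalg.norm(f)>18: break
print(o["t"])
E
```

```text
[ -44.9 -163.6] [ -45.6 -164.8   17.8] [-5.8 -7.6  1.7]
[ -44.9 -162.4] [ -45.7 -164.6   17.8] [ -5.7 -12.9   2. ]
[ -44.9 -161.2] [ -45.7 -164.4   17.9] [ -4.1 -15.5   2.2]
[ -44.9 -160. ] [ -45.8 -164.2   18. ] [ -5.  -19.5   2.4]
19.7167
```

```bash
python3 - <<'E'
from push import *
x,y=tcp_for2(-37,-115); 
move_l(L(x-4,y-14,z),None,80); move_l(L(x-4-80,y-14,z+138),None,200)
goto([470,10,260],att(3,30)); grip(55)
o=get_obs(); print(o["t"],o["tcp_pos"],o["ee_rot"])
im=get_image("wrist")[:,:,::-1]; cv2.imwrite("pics/w6.png",im)
cv2.imwrite("pics/w6c.png",cv2.resize(im[70:280,225:485],None,fx=2.8,fy=2.8,interpolation=cv2.INTER_CUBIC))
import pickle; pickle.dump(o,open("o6.pkl","wb"))
E
```

```text
23.3833 [469.99506327  10.00930482 260.01393837] [-179.99735923   30.00130053 -176.99665425]
```

View pics/w6c.png

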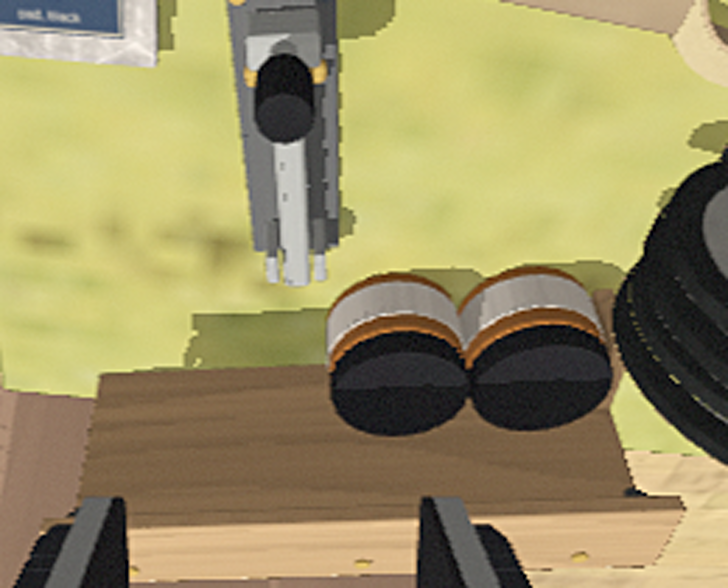

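```bash
python3 - <<'E'
from push import *
A=att(YAW,0); K=lambda x,zz: L(x,-167,zz)
print([solve_ik(K(a,c),A) is not None for a,c in((-225,150),(-225,50),(-140,62))])
goto(K(-225,150),A); move_l(K(-225,50),None,120); wait(.2); b=get_obs()["wrist_force"]
def rep(n):
    o=get_obs(); print(n,round(o["t"],2),np.round(o["wrist_force"]-b,1),np.round(o["tcp_pos"],1),round(o["grip_width"],1)); return np.linalg.norm(o["wrist_force"]-b)
rep("down"); grip(10,35); rep("grip")
move_l(K(-225,62),None,40); wait(.2); f=rep("lift")
cv2.imwrite("pics/w7.png",get_image("wrist")[:,:,::-1])
if f<25:
    for x in (-220,-212,-200):
        move_l(K(x,62),None,40); f=rep(x)
        if f>25: print("stop");break
E
```

```text
[True, True, True]
down 25.27 [0. 0. 0.] [502.2  16.5  50.9] 55.1
grip 25.66 [ 0.5 -0.5 -0.1] [501.5  16.5  50.1] 22.0
lift 26.31 [ 2.8 -0.2 -1.4] [501.6  16.5  62. ] 21.7
-220 26.63 [ 0.9 -1.  -1.9] [505.9  17.1  61.6] 22.0
-212 26.98 [ 1.1  0.2 -1.5] [515.   18.2  62.1] 21.5
-200 27.43 [ 0.7 -0.1 -2.2] [527.2  19.6  62.3] 21.9
```

```bash
python3 - <<'E'
from push import *
K=lambda x,zz: L(x,-167,zz); b=get_obs()["wrist_force"]
def rep(n):
    o=get_obs(); f=o["wrist_force"]-b; print(n,round(o["t"],2),np.round(f,1),np.round(o["tcp_pos"],1),round(o["grip_width"],1)); return np.linalg.norm(f)
for x in (-180,-165,-152,-146,-143,-141,-139.5,-138):
    move_l(K(x,62),None,40); f=rep(x)
    if f>8: print("stop");break
move_l(K(x,50.5),None,40); wait(.2); rep("down")
cv2.imwrite("pics/w8.png",get_image("wrist")[:,:,::-1])
im=get_image("scene")[90:290,240:440,::-1]; cv2.imwrite("pics/s8.png",cv2.resize(im,(600,600),interpolation=cv2.INTER_CUBIC))
E
```

```text
-180 28.08 [ 1.  -0.1 -0.5] [546.9  22.   62.2] 21.5
-165 28.61 [1.  0.6 0. ] [561.8  23.7  62.2] 21.5
-152 29.08 [0.2 0.7 0.3] [574.8  25.3  62.2] 22.2
-146 29.38 [ 0.1 -0.3  0. ] [580.3  25.9  62.1] 21.5
-143 29.63 [-0.3 -0.8  0.1] [582.9  26.3  62. ] 21.9
-141 29.88 [-0.3 -0.   0.1] [584.8  26.5  62. ] 21.4
-139.5 30.13 [-1.8 -1.3  0.7] [586.2  26.7  61.9] 22.1
-138 30.38 [-4.6 -0.4  1.2] [586.4  26.7  61.3] 21.6
down 31.02 [-8.1 -1.1  5.3] [586.   26.7  50.5] 21.8
```

```bash
python3 - <<'E'
from push import *
grip(50); wait(.2); K=lambda x,zz: L(x,-167,zz)
move_l(K(-139,150),None,150)
goto([470,10,260],att(3,30)); wait(.3)
o=get_obs(); print(o["t"],o["wrist_force"])
im=get_image("wrist")[:,:,::-1]
cv2.imwrite("pics/w9c.png",cv2.resize(im[70:280,225:485],None,fx=2.8,fy=2.8,interpolation=cv2.INTER_CUBIC))
import pickle; pickle.dump(o,open("o9.pkl","wb"))
E
```

```text
33.6417 [ 0.09101013 -0.45051356  0.71913575]
```

View pics/w9c.png

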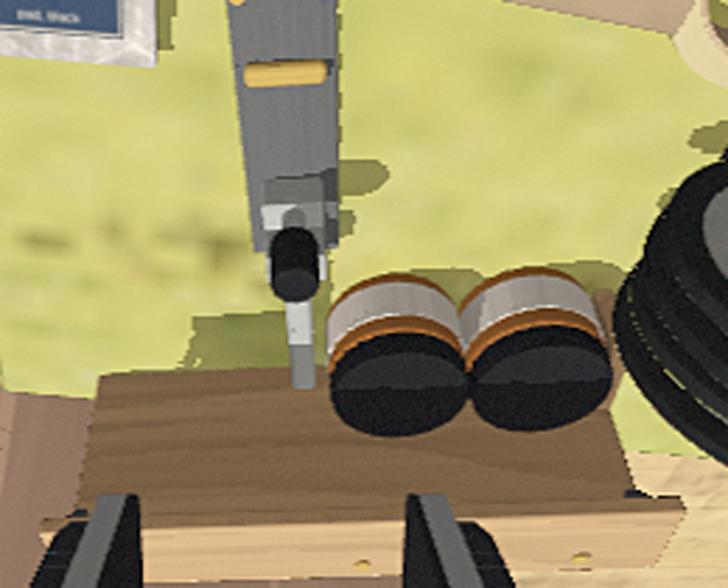

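```bash
python3 - <<'E'
from h import *
import pickle; o=pickle.load(open("o9.pkl","rb"))
inv=lambda p: Ro.from_euler("z",-YAW,degrees=True).apply(p-np.array([*ORG,0]))
for n,u,v,zz in (("knob",296,281,75),("tip",303,388,27),("jar far",397,436,60),("jar near",397,272,0),("row far",535,431,60),("row near",530,267,0),("jar l",330,385,60),("row r",612,378,60)): print(n,inv(at_z("wrist",(225+u/2.8,70+v/2.8),zz,o)).round(1))
sign_off()
E
```

```text
knob [-144. -165.   75.]
tip [  -9.1 -165.8   27. ]
jar far [  -2.2 -112.5   60. ]
jar near [ -75.3 -110.     0. ]
row far [ -1.9 -33.7  60. ]
row near [-74.2 -36.4   0. ]
jar l [ -51.6 -150.6   60. ]
row r [-47.5  -1.1  60. ]
the job is handed in; nothing more can be done
```

The job is handed in at about 34 s of the 61 s allowed. Both jars stand in a closed row and the bolt is in behind them. `sign_off` gave no verdict.

- **First push attempt:** this one failed. With the fingers closing along the lane, I read about 21 N at the wrist, probably from the gripper linkage meeting the jar's lid. I backed off, turned the tool 90° and pushed again.
- **Push:** the second push ran at 2–9 N along the lane. I finished it by pressing the row against the end stop, where the fingers stalled at about 20 N.
- **Bolt:** I gripped the knob, lifted it 12 mm and carried it over the bump. It met its stop after about 85 mm of travel; I then lowered it and let go.

In the last picture, measured in the lane frame:

| Thing | Measured | Should be |
|---|---|---|
| Jar centre (x, y) | (-39, -111) mm | (-38, -114) mm |
| Row jar centre (x, y) | (-38, -35) mm | (-38, -38) mm |
| Bolt tip x | -9 mm | -7 mm |
| Knob x | -144 mm | -140 mm |

- **Disagreement:** the knob picture reading is 4 mm short of full travel, while the arm's own travel and the stop contact say it is fully in. My pixel readings are only good to about 3 mm, and the same 3 mm shows in the jars' y values.
- **Not measured:** I did not measure how far down the bolt sits; the fingers lowered it to the grasp height and it looks seated. I did not measure the tape roll, ink pad or bells at the end. The arm never worked near them. The ink pad and the visible edge of the tape roll look unmoved in the last crop, but the bells are outside it.

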